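# Clamp a freshly glued block in the bench press

### The arm

A 7-joint arm with a two-finger parallel gripper is mounted at the origin on the work surface; the furniture and walls round the work are solid. World frame = base frame: x ahead of the robot, y to its left, z up, the work surface at z = 0. Lengths are in mm, angles in rad, forces in N, time in s.
With the tool pointing down it reaches from about 400 to 875 mm from the base axis. Payload 4.4 kg.
Tool frame: the origin (TCP) lies midway between the tips of the shut fingers; the grasp point (between the pads) lies 19 mm behind it; z points along the fingers, y is the direction in which the jaws open and shut (so a half turn about z gives the same grasp; the last joint's range is limited). The gripper opens to 85 mm and grips with 20 to 120 N. Pads are 22 mm wide; open, the fingers measure 114 mm over their backs; the gripper's body (76 mm by 85 mm) begins 54 mm behind the grasp point. The pads swing forward as they close: fully open they stand 13 mm farther back than shut.
Start: joints at [1.107, 0.628, 0.038, 1.517, -0.027, 0.996, -0.02], TCP at [251.832, -599.248, 231.313] pointing down, gripper open.
Joint ranges: [-3.06, 3.06], [-0.37, 2.12], [-1.25, 1.32], [0.18, 2.47], [-1.1, 4.24], [0.23, 1.98], [-2.94, 2.94]. Speed limits (rad/s): [2.57, 2.57, 3.14, 3.14, 3.14, 3.14, 3.14].

### API

Orientations are given as [roll, pitch, yaw] about the fixed x, y, z axes, in that order (R = Rz(yaw) Ry(pitch) Rx(roll)).
In Python, from cell import * gives the robot as it stands. The module is installed in compiled form; this text tells all that it offers.
- The arm moves only by the tool move_arm, never from a script. Its argument "series" is a list of rows, each a list of 2 entries, a list of its own where there are three numbers: the shift along the tool's x, y, z in m, then the turn about the tool's z in rad. In form: [[[x, y, z], yaw], ...]. A call has 1 to 5 rows; each row is the pose to reach, as a shift and turn from the pose measured when the call began, along the tool's axes at that moment; what a row does not reach only later rows make up. A row lasts 1/8 s, in which the tool goes at most 62.5 mm and 10.7 degrees, less where a joint would pass 70% of its speed; a pose out of reach is approached as far as the arm can. A call with a gripper value outside its range is refused whole. "claw" is the opening, from 0 (shut) to 1 (fully open), set as the call begins (left out, the last holds). The fingers move at their own pace and stop on an object; the grip force is fixed at half the most. Time passes only in rows, so rows that repeat a pose let the fingers close. It gives the time, the measured TCP pose, the force and the opening at its end, in the units of the state.
- read_state(): the state, without advancing time (a new reading comes with each control period).
- get_image(name): name is "scene" or "top"; returns the picture (400x640x3 uint8, blue, green, red); there is no depth.
- camera_model(name): a dict with "fov_y" (degrees; the focal length in pixels is half the picture's height over the tangent of half this angle, whatever the lens; pixels are square), "cx", "cy" (the principal point, pixels), "k1" (the pictures are not rectified: a ray, as slopes to the right and down, at radius r is drawn at 1 + k1 r^2 times it, then the intrinsics apply), "pose" (4x4, takes a point from camera to world coordinates). Camera axes: x right, y down, z forward; pixel columns grow to the right and rows downward; lengths in mm; the calibration is good to about 2 mm. A picture is of the moment at which its call begins. camera_model takes no time and is no camera call.
- finish_job(): hands the job in, once; it reports no verdict.
The state is a dict: "clock": time; "qpos": joint angles; "qd": joint speeds; "tau": joint torques, N m; "eef_pos": TCP position; "tool_rot": TCP orientation; "force": force on the tool from outside, world axes, zero at the start; "torque": the same for the moment, N m; "width": finger opening in mm.
Only numpy, scipy, OpenCV 4.12 (cv2) and the standard library are available. Lean on these libraries where they do the work, as an engineer would, in place of code of your own. Each camera call takes 0.05 s, during which the arm holds its last target. There are 200 camera calls.

### The job

The brown sheet has just been glued to the underside of the pine block, and it must now set in the bench press: first lift the press's lever right up to its rest stop, then draw the bed out to its end stop by the black knob and lay the block flat, brown side down, in the middle of the rubber mat between the two end ridges, lined up with it. Slide the bed with the block fully home under the pad, then swing the lever over to the right until it lines up with the red pointer on the quadrant, not past it, and leave it there pressing. Leave the red pointer as it is set and do not knock the other things on the table about.

Things in the scene. Friction and masses are not known exactly. Their poses are not given: they have to be found in the camera images.
- press: Fixed grey C-frame bench press; origin on the table below the centre of its pad, x to its back (column), y to its left (the way the bed draws out), z up. Head: x -55 to 140, y -45 to 45, z 125 to 207 mm; column behind x = 90 mm. Deck 16 mm high, x -65 to 65, y -85 to 265 mm.
- hub (a point): Point on the lever's pivot axis on the front face of the head, 163 mm up; axes as press. Lever and pointer both turn about the x axis through it. A quadrant plate (arc, radius 84 to 109 mm) with black graduations every 0.1 rad stands behind them.
- lever (a joint): Angle of the lever (rad): 0 = fully raised on its rest stop, leaning 0.5 rad to the left (+y of the press) of upright; grows as it swings over to the right and down; stop at 1.75. Stays where it is left (about 5 N at the grip to move it, up to 10 N while pressing). Starts shut, at 1.45 to 1.7.
- lever_grip (a point): Middle of the lever's black rubber grip: a round bar 25 mm thick and 88 mm long standing forward (-x of the press) from the lever's end, 125 mm from the pivot axis. z axis: from the pivot along the lever; x along the pivot. In press axes from the hub, at lever angle a: (-0.088, -0.125 sin(a-0.5), 0.125 cos(a-0.5)) m. The lever's steel bar lies 56 to 64 mm behind this point.
- pointer (a joint): Angle at which the red setting pointer is set (rad), in the same measure as the lever: lever = pointer when they line up. Lies between 0.95 and 1.3, held by friction.
- pointer_tip (a point): Tip of the red pointer, 120 mm from the pivot axis, behind the lever; its z axis points from the pivot along the pointer, its x is along the pivot.
- bed (a joint): How far the bed is drawn out to the press's left (m): 0 = home under the pad (stop), 0.17 = fully out (stop). Slides with about 2 N and stays where it is left.
- mat_centre (a point): Centre of the top of the black rubber mat on the bed, 43 mm above the table; axes as press. The mat is 78 mm (x) by 126 mm (y); a ridge 7 mm high stands across each y end (126 mm apart inside); nothing stands along the x sides.
- bed_knob (a point): Middle of the black upright knob at the bed's left end, 125 mm from the mat centre along +y and 80 mm above the table; round, 30 mm thick, from 62 to 97 mm up, on a 14 mm stem, free on all sides.
- pad: The press's sprung cork-faced pad, 80 x 118 mm; underside 92 mm above the table at lever 0; it drops 25 mm per rad of lever until it meets the block (about 0.6 rad), then its spring (800 N/m) presses harder as the lever goes on. Origin: 92 mm below its underside.
- block: Loose pine block with a thin brown sheet on its underside, 57 x 112 x 34 mm (its x, y, z), about 0.2 kg; origin at the centre of its underside, z up. It lies free on the table, brown side down, to the left or the right of the press.
- masking_tape: Bystander, loose: wide roll of cream masking tape lying flat, 104 mm across and 25 mm high; origin at the centre of its underside.
- ink_dropper: Bystander, loose: small black dropper bottle of ink, 38 mm across and 92 mm tall; origin at the centre of its underside.
- varnish_jar: Bystander, loose: brown jar with a cream cap, 52 mm across and 73 mm tall; origin at the centre of its underside.
- tube_green: Bystander, loose: white metal paint tube with a green band, 130 mm long, 35 mm wide, lying flat; origin at the centre of its underside.

How it is judged (in metres and radians):
On the way, in this order (a step that is already met when the one before it is completed fails the run):
1. the lever is raised to its rest stop (lever angle under 0.12 rad) (value of joint lever below 0.12 rad), for 0.2 s.
2. the bed is drawn out (at least 150 of its 170 mm) (value of joint bed above 0.15 m), for 0.2 s.
3. the block lies flat on the mat of the drawn-out bed, centred and lined up, and let go (value of joint bed above 0.12 m and x of block in the frame of mat_centre between -0.015 and 0.015 m and y of block in the frame of mat_centre between -0.012 and 0.012 m and z of block in the frame of mat_centre between -0.004 and 0.004 m and angle between the y axis of block and the y axis of mat_centre, either way round below 0.15 rad and angle between block's own z axis and vertical below 0.06 rad and contact force between the fingers and block below 0.1 N), for 0.2 s.
4. the bed is home with the block on the mat (value of joint bed below 0.01 m and x of block in the frame of mat_centre between -0.015 and 0.015 m and y of block in the frame of mat_centre between -0.012 and 0.012 m and z of block in the frame of mat_centre between -0.004 and 0.004 m and angle between the y axis of block and the y axis of mat_centre, either way round below 0.15 rad and angle between block's own z axis and vertical below 0.06 rad), for 0.2 s.
5. the lever lines up with the red pointer and the pad presses on the block (angle between the z axis of lever_grip and the z axis of pointer_tip, either way round below 0.07 rad and contact force between pad and block above 3 N), for 0.2 s.
At the end, for the whole second after the job is handed in: The lever rests within 0.07 rad (4 degrees) of the red pointer, the pad presses on the block with more than 3 N, the bed is home within 10 mm, and the block lies flat on the mat, brown side down, within 15 mm (x) and 12 mm (y) of its centre and lined up within 0.15 rad (all of step 4 and all of step 5 and velocity of joint lever between -0.05 and 0.05 rad/s and linear speed of block below 0.02 m/s); the robot touches nothing.
It fails at once if with the block under the pad, the lever is pulled past the red pointer by more than about 0.13 rad (16 mm at the grip) (y of lever_grip in the frame of pointer_tip below -0.016 m and contact force between pad and block above 0.5 N).
It fails at once if the red pointer is shifted by more than 8 mm (distance of pointer_tip from where it was at the start of the episode above 0.008 m).
It fails at once if a bystander is moved by more than 40 mm or knocked over (distance of any of masking_tape, ink_dropper, varnish_jar, tube_green from where it was at the start of the episode above 0.04 m or angle between any of masking_tape, ink_dropper, varnish_jar, tube_green's own z axis and vertical above 0.6 rad).
It also fails if it takes over 72 s, if anything falls off the work surface, if the arm or the gripper's body presses on something with over 40 N, if the wrist force passes 120 N, or if a joint passes its speed limit or range.

## Working session

There is one attempt and no reset: what is moved stays moved. The work goes in short steps, Python scripts to look and compute and a tool call to move; the robot and the scene stay as the last step left them, time stands still between calls to the robot, and variables do not carry over. Pictures are saved under pics/ and viewed, about 8 in all and at most 12, crops included, and the job is handed in when it is done.

Besides the shell and the picture viewer there is one more tool, called after "Emit:" as name(argument=value, ...), one argument or row to a line, values as JSON. move_arm: Moves the arm, as the interface text tells. Its arguments: {"type":"object","properties":{"series":{"type":"array"},"claw":{"type":"number"}},"required":["series"]}

```bash
mkdir -p pics; python3 - <<'E'
from cell import *
import cv2,numpy as np
print(read_state())
for n in("scene","top"):
    print(n,camera_model(n)); cv2.imwrite(f"pics/{n}0.png",get_image(n))
E
```

```text
{'clock': 0.0, 'qpos': array([ 1.10720348,  0.62934805,  0.03843964,  1.51835503, -0.02702571,
        0.99628245, -0.01999407]), 'qd': array([ 5.53961685e-05, -1.59291263e-04,  2.21666201e-04,  1.68326168e-03,
        2.20241910e-03,  7.91137680e-04, -9.14089934e-04]), 'tau': array([ 1.35126456e-04, -5.63393247e+01,  1.22652121e+00, -1.93441164e+01,
        1.11880770e-02,  1.06397975e-02,  1.28482611e-05]), 'eef_pos': array([ 251.59772616, -598.66692383,  230.39192845]), 'tool_rot': array([-3.13971741e+00,  1.59144020e-06,  3.97786963e-01]), 'force': array([-0.73682278,  1.15085422, -0.88427532]), 'torque': array([-0.01903872,  0.03714907, -0.0008542 ]), 'width': 85.68435757886171}
scene {'fov_y': 46.104469004967925, 'cx': 309.61473112869646, 'cy': 202.32464949728154, 'k1': 0.02045968845147065, 'pose': array([[ 9.87709735e-01,  6.57783992e-02, -1.41783926e-01,
         7.44384677e+02],
       [ 1.56235377e-01, -3.89560029e-01,  9.07652737e-01,
        -1.22823719e+03],
       [ 4.47059385e-03, -9.18649109e-01, -3.95049146e-01,
         6.98969964e+02],
       [ 0.00000000e+00,  0.00000000e+00,  0.00000000e+00,
         1.00000000e+00]])}
top {'fov_y': 55.057685006187945, 'cx': 324.85412188290985, 'cy': 202.02725823971895, 'k1': 0.024513778213950795, 'pose': array([[-3.49233486e-01, -7.42367460e-01,  5.71774892e-01,
        -8.94066368e+01],
       [-9.37024146e-01,  2.79712157e-01, -2.09157498e-01,
         2.06770944e+02],
       [-4.66066762e-03, -6.08811682e-01, -7.93301087e-01,
         1.05925773e+03],
       [ 0.00000000e+00,  0.00000000e+00,  0.00000000e+00,
         1.00000000e+00]])}
```

View pics/scene0.png

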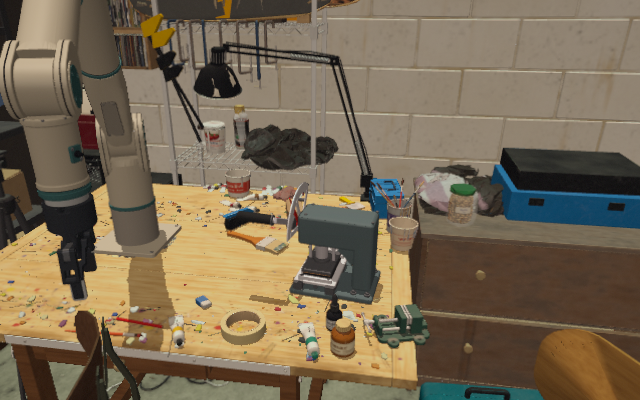

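View pics/top0.png

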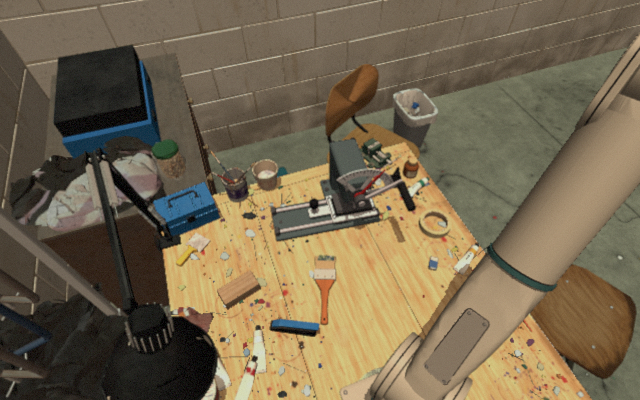

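Scene: the press is at (335,250). Top: the press is around (345,195), the lever grip near (405,195), the red pointer near (370,187), the knob at (314,204) and the block at (240,288). I'll write the helpers and enlarge the press.

```bash
cat > h.py <<'E'
from cell import *
import cv2,numpy as np
def K(n):
    m=camera_model(n); f=200/np.tan(np.radians(m["fov_y"]/2))
    return np.array([[f,0,m["cx"]],[0,f,m["cy"]],[0,0,1]]),np.array([m["k1"],0,0,0,0.]),m["pose"]
def ray(n,uv):
    k,d,P=K(n); p=cv2.undistortPoints(np.array([[uv]],float),k,d)[0,0]
    return P[:3,3],P[:3,:3]@np.array([p[0],p[1],1])
def onz(n,uv,z):
    o,r=ray(n,uv); return o+r*(z-o[2])/r[2]
def onplane(n,uv,p0,nrm):
    o,r=ray(n,uv); return o+r*(np.dot(np.subtract(p0,o),nrm)/np.dot(r,nrm))
def proj(n,pts):
    k,d,P=K(n); R=P[:3,:3].T
    return cv2.projectPoints(np.atleast_2d(np.array(pts,float)),cv2.Rodrigues(R)[0],-R@P[:3,3],k,d)[0][:,0]
def crop(im,x0,x1,y0,y1,s,name):
    cv2.imwrite(f"pics/{name}.png",cv2.resize(im[y0:y1,x0:x1],None,fx=s,fy=s,interpolation=cv2.INTER_CUBIC))
E
python3 - <<'E'
from h import *
im=cv2.imread("pics/top0.png"); crop(im,255,435,130,245,4.4,"c1")
# block mask
hsv=cv2.cvtColor(im,cv2.COLOR_BGR2HSV)
print(hsv[285,235],hsv[300,245],hsv[270,220])
E
```

```text
[ 15 117 190] [ 17 130 210] [ 18 127 209]
```

View pics/c1.png

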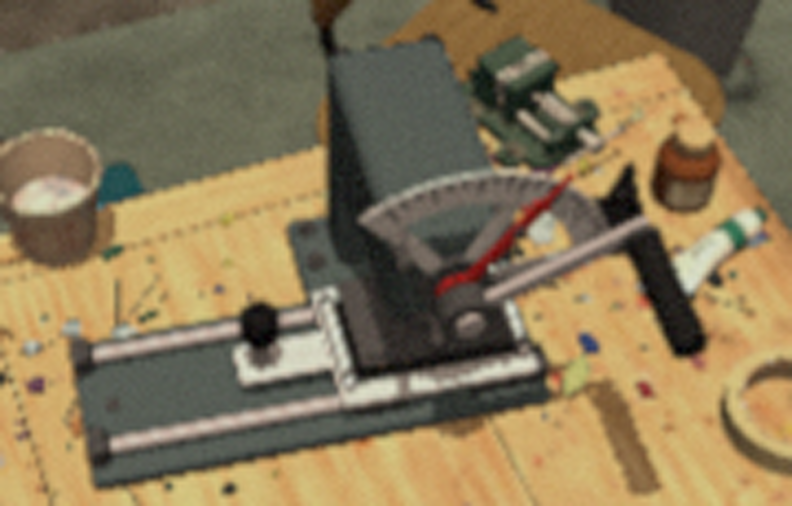

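Crop c1 (scale 4.4): deck front corners about (97,484) and (546,400), back-left (75,340), knob (260,322), hub boss (468,320), pointer tip (572,178), grip from (645,225) to (690,345).

```bash
python3 - <<'E'
from h import *
f=lambda c:(255+c[0]/4.4-.4,130+c[1]/4.4-.4)
A=onz("top",f((97,475)),16);B=onz("top",f((546,378)),16)
A0=onz("top",f((99,487)),0);B0=onz("top",f((546,402)),0)
C=onz("top",f((75,338)),16)
k=onz("top",f((260,325)),80); h=onz("top",f((468,320)),163)
for n,v in dict(A=A,B=B,A0=A0,B0=B0,C=C,knob=k,hub=h).items(): print(n,v.round(1))
for a,b in((A,B),(A0,B0)):
    d=a-b; print(np.linalg.norm(d), np.degrees(np.arctan2(-d[0],d[1])))
print(np.linalg.norm(A-C))
im=cv2.imread("pics/top0.png"); hsv=cv2.cvtColor(im,cv2.COLOR_BGR2HSV)
sub=im[262:318,205:275]
crop(im,200,280,258,318,6,"blk"); s=cv2.imread("pics/scene0.png"); crop(s,270,400,190,310,4,"sc")
a=cv2.imread("pics/blk.png");b=cv2.imread("pics/sc.png")
H=max(a.shape[0],b.shape[0]); pad=lambda i:cv2.copyMakeBorder(i,0,H-i.shape[0],0,0,0)
o=np.hstack([pad(a),pad(b)]); cv2.imwrite("pics/both.png",cv2.resize(o,None,fx=.8,fy=.8)); print(o.shape)
E
```

```text
A [582.6 126.1  16. ]
B [ 546.2 -216.4   16. ]
A0 [582.4 126.4   0. ]
B0 [ 535.6 -213.3    0. ]
C [708.7 107.5  16. ]
knob [623.6 -15.9  80. ]
hub [ 518.1 -128.5  163. ]
344.4862428677396 -6.072596155683368
342.8939087762452 -7.846607491733107
127.39935117638943
(480, 1000, 3)
```

View pics/both.png

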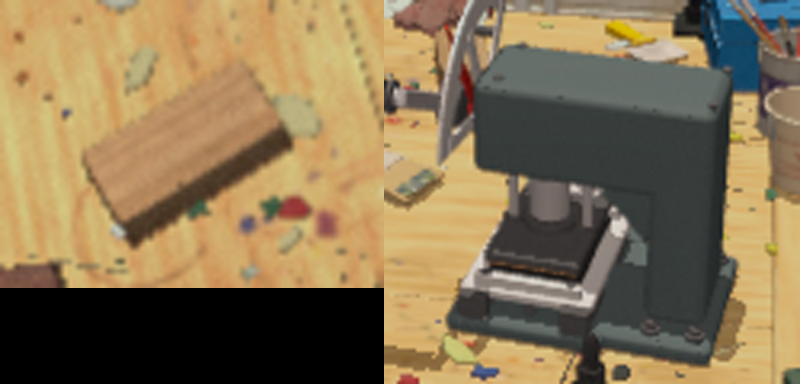

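The block top face in the left half (scale 4.8, offset 200,258) has corners about (85,155), (240,63), (290,130), (130,220). Right half: the press from behind-right, the bed under the pad and the red pointer edge-on near (465,70).

```bash
cat >> h.py <<'E'
from scipy.spatial.transform import Rotation as Ro
def goto(p,yaw=None):
    s=read_state(); R=Ro.from_euler("xyz",s["tool_rot"]).as_matrix()
    d=R.T@(np.array(p)-s["eef_pos"])/1000
    y=np.arctan2(R[1,0],R[0,0]); t=0 if yaw is None else -((yaw-y+np.pi)%(2*np.pi)-np.pi)
    print("tcp",s["eef_pos"].round(1),"yaw",y.round(3),"-> shift",d.round(4),"turn",round(t,3),"rows>=",max(np.linalg.norm(d)/.0625,abs(t)/.187).round(1))
E
python3 - <<'E'
from h import *
from scipy.optimize import least_squares
f=lambda c:(255+c[0]/4.4-.4,130+c[1]/4.4-.4)
obs=[((97,475),(-65,265,16)),((546,378),(-65,-85,16)),((99,487),(-65,265,0)),((546,402),(-65,-85,0)),((75,338),(65,265,16)),((260,325),(0,125,80))]
uv=np.array([f(o[0]) for o in obs]); L=np.array([o[1] for o in obs],float)
W=lambda v,L:np.c_[L[:,:2]@np.array([[np.cos(v[2]),np.sin(v[2])],[-np.sin(v[2]),np.cos(v[2])]])+v[:2],L[:,2]]
r=least_squares(lambda v:(proj("top",W(v,L))-uv).ravel(),[612,-142,-.12],loss="soft_l1")
print(r.x,r.fun.reshape(-1,2).round(1))
v=r.x; ex=np.r_[np.cos(v[2]),np.sin(v[2]),0]; 
for nm,c,X,rad in(("griptip",(690,345),-187,125),("gripmid?",(665,280),-143,125),("barend",(645,222),-83,125),("pointer",(572,178),-70,120),("hubboss",(468,320),-97,0)):
    w=onplane("top",f(c),np.r_[v[:2],0]+ex*X,ex)-np.r_[v[:2],163]
    yy=-np.sin(v[2])*w[0]+np.cos(v[2])*w[1]; print(nm,"y,z",yy.round(1),w[2].round(1),"r",np.hypot(yy,w[2]).round(1),"ang",(np.arctan2(-yy,w[2])+.5).round(3))
b=[onz("top",(200+x/4.8-.4,258+y/4.8-.4),34) for x,y in((85,155),(240,63),(290,130),(130,220))]
b=np.array(b);print(b.round(1),b.mean(0),[np.linalg.norm(b[i]-b[i-1]).round(1) for i in range(4)])
d=b[1]-b[0]+b[2]-b[3];print("long dir",np.arctan2(d[1],d[0]))
a=v[2]; g=lambda X,Y:v[:2]+[np.cos(a)*X-np.sin(a)*Y,np.sin(a)*X+np.cos(a)*Y]
print("grip153",g(-153,-.125e3*np.sin(1.1)))
goto([*g(-153,-111),300],a)
E
```

```text
[ 6.14393662e+02 -1.42742038e+02 -1.21479466e-01] [[-0.6  0.4]
 [ 1.6  1.3]
 [-0.5  0.3]
 [ 1.1 -1.4]
 [-1.6 -0.1]
 [ 0.2 -1.6]]
griptip y,z -110.0 53.5 r 122.3 ang 1.618
gripmid? y,z -108.3 65.2 r 126.4 ang 1.529
barend y,z -119.7 50.3 r 129.8 ang 1.673
pointer y,z -68.3 92.9 r 115.3 ang 1.134
hubboss y,z 2.3 -0.4 r 2.4 ang -1.254
[[461.1 335.   34. ]
 [487.9 234.4  34. ]
 [433.6 216.8  34. ]
 [411.4 318.1  34. ]] [448.52305135 276.08844352  34.        ] [np.float64(52.5), np.float64(104.1), np.float64(57.1), np.float64(103.7)]
long dir -1.3329670254888886
grip153 [ 449.02154105 -234.78130449]
tcp [ 251.6 -598.7  230.5] yaw 0.398 -> shift [ 0.3231 -0.2595 -0.069 ] turn 0.519 rows>= 6.7
```

Emit:
move_arm(
  series=[
    [[0.05,-0.04,-0.035],0.1],
    [[0.1,-0.08,-0.07],0.2],
    [[0.15,-0.12,-0.07],0.3],
    [[0.2,-0.16,-0.07],0.4],
    [[0.25,-0.2,-0.07],0.52],
  ],
  claw=1,
)

```text
clock: 0.72
eef_pos: [394.2, -336.2, 300.7]
tool_rot: [-3.14, 0.0, -0.126]
force: [1.0, -0.7, -0.2]
width: 85.5
```

Emit:
move_arm(
  series=[
    [[0.021,-0.053,0],0],
    [[0.042,-0.106,0],0],
    [[0.042,-0.106,0.02],0],
    [[0.042,-0.106,0.06],0],
    [[0.042,-0.106,0.085],0],
  ],
)

```text
clock: 1.35
eef_pos: [448.4, -235.5, 214.2]
tool_rot: [-3.139, 0.003, -0.125]
force: [0.0, -0.4, 0.3]
width: 85.4
```

```bash
python3 - <<'E'
from h import *
im=get_image("top"); crop(im,330,450,120,230,5,"g1")
goto([449,-236,199],-.1215); print(read_state()["force"])
E
```

```text
tcp [ 446.8 -234.7  211.6] yaw -0.126 -> shift [0.0024 0.001  0.0126] turn -0.004 rows>= 0.2
[-1.68347497  0.38747512 -2.30944905]
```

View pics/g1.png

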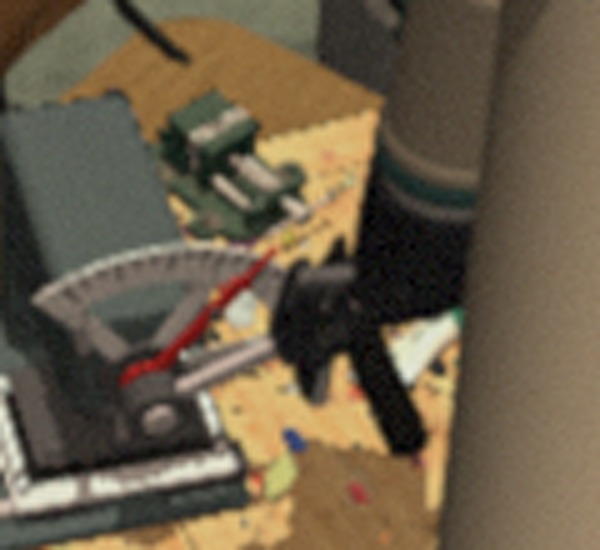

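The fingers straddle the grip (left finger at (315,350), grip running to (410,440)). Closing.

Emit:
move_arm(
  series=[
    [[0.0,0.0,0.013],0],
    [[0.0,0.0,0.013],0],
  ],
)

```text
clock: 1.65
eef_pos: [446.1, -234.4, 198.0]
tool_rot: [-3.137, 0.009, -0.126]
force: [0.2, -0.1, 0.1]
width: 85.5
```

Emit:
move_arm(
  series=[
    [[0,0,0],0],
    [[0,0,0],0],
    [[0,0,0],0],
    [[0,0,0],0],
  ],
  claw=0,
)

```text
clock: 2.15
eef_pos: [446.4, -233.8, 198.2]
tool_rot: [-3.137, 0.009, -0.126]
force: [1.4, 1.7, 2.0]
width: 23.1
```

Emit:
move_arm(
  series=[
    [[0,-0.01,-0.0175],0],
    [[0,-0.023,-0.0325],0],
    [[0,-0.037,-0.0455],0],
    [[0,-0.053,-0.055],0],
    [[0,-0.07,-0.0625],0],
  ],
)

```text
clock: 2.78
eef_pos: [454.3, -175.1, 264.0]
tool_rot: [3.132, 0.005, -0.132]
force: [-8.1, -22.6, 16.6]
width: 23.4
```

Emit:
move_arm(
  series=[
    [[0,-0.02,-0.0085],0],
    [[0,-0.04,-0.0125],0],
    [[0,-0.06,-0.0135],0],
    [[0,-0.077,-0.012],0],
    [[0,-0.095,-0.008],0],
  ],
)

```text
clock: 3.4
eef_pos: [467.4, -85.5, 273.3]
tool_rot: [3.125, 0.001, -0.134]
force: [-0.6, -8.4, 13.2]
width: 23.1
```

Emit:
move_arm(
  series=[
    [[0,-0.015,0.005],0],
    [[0,-0.026,0.01],0],
    [[0,-0.03,0.0125],0],
    [[0,-0.03,0.0125],0],
  ],
)

```text
clock: 3.9
eef_pos: [469.9, -63.2, 263.4]
tool_rot: [3.115, 0.0, -0.136]
force: [-9.3, -14.4, 23.2]
width: 22.7
```

```bash
python3 - <<'E'
from h import *
s=read_state(); print(s["eef_pos"],s["force"])
im=get_image("top"); crop(im,290,450,110,230,4.5,"l1")
E
```

```text
[469.9055776  -63.2105017  263.35949132] [ -9.31500799 -14.43323505  23.21463458]
```

View pics/l1.png

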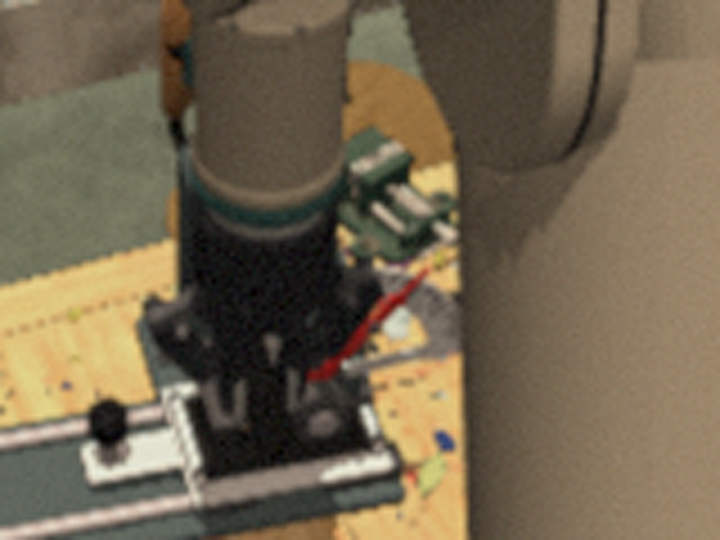

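The lever is against its stop (about 0.03 rad by the arc). The pointer and knob are undisturbed (knob at crop (105,420)). Release and go up.

Emit:
move_arm(
  series=[
    [[0,0,0],0],
    [[0,0,0],0],
    [[0,0,0],0],
  ],
  claw=1,
)

```text
clock: 4.32
eef_pos: [469.9, -62.4, 263.1]
tool_rot: [3.116, 0.0, -0.135]
force: [0.3, 0.2, -0.4]
width: 75.9
```

Emit:
move_arm(
  series=[
    [[0,0,-0.03],0],
    [[0,0,-0.07],0],
    [[0.02,-0.01,-0.1],-0.1],
    [[0.06,-0.02,-0.1],-0.28],
    [[0.1,-0.03,-0.1],-0.46],
  ],
)

```text
clock: 4.95
eef_pos: [574.6, -42.5, 362.6]
tool_rot: [3.119, 0.011, 0.332]
force: [0.0, 0.2, -0.2]
width: 85.1
```

```bash
python3 - <<'E'
from h import *
goto([627,-16,330],1.45)
E
```

```text
tcp [574.6 -42.5 362.6] yaw 0.332 -> shift [ 0.0585 -0.0087  0.0318] turn -1.118 rows>= 6.0
```

Emit:
move_arm(
  series=[
    [[0.02,-0.003,0],-0.18],
    [[0.04,-0.006,0.01],-0.36],
    [[0.058,-0.009,0.02],-0.54],
    [[0.058,-0.009,0.03],-0.72],
    [[0.058,-0.009,0.03],-0.9],
  ],
)

```text
clock: 5.58
eef_pos: [625.8, -14.8, 329.8]
tool_rot: [3.14, 0.025, 1.239]
force: [0.6, 0.7, -0.6]
width: 85.4
```

```bash
python3 - <<'E'
from h import *
goto([627,-16,150],1.45)
im=get_image("top"); crop(im,280,440,110,250,4.4,"k1")
E
```

```text
tcp [625.8 -14.8 329.8] yaw 1.239 -> shift [0.0037 0.0012 0.1797] turn -0.211 rows>= 2.9
```

View pics/k1.png

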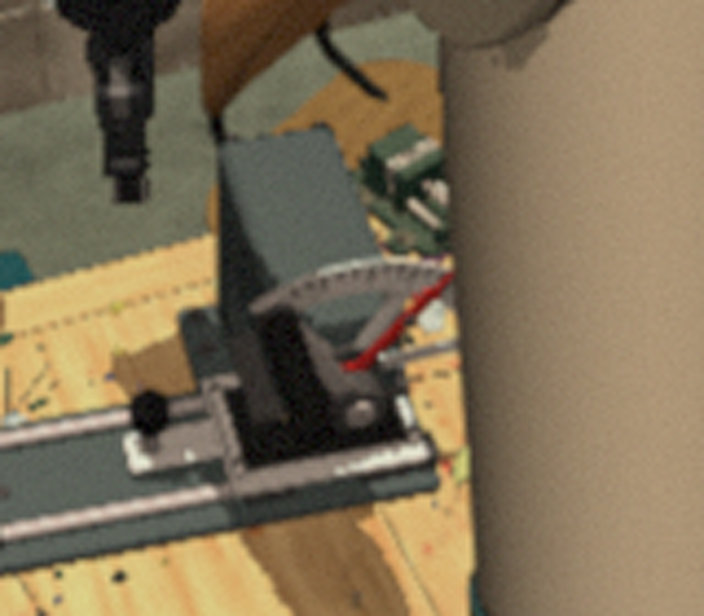

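The lever stands raised to the left (grip at (290,370)); the knob is at (150,410), unchanged, and the gripper is above it. Descending.

Emit:
move_arm(
  series=[
    [[0.001,0.0,0.06],-0.1],
    [[0.003,0.001,0.12],-0.21],
    [[0.004,0.001,0.18],-0.21],
    [[0.004,0.001,0.22],-0.21],
    [[0.004,0.001,0.262],-0.21],
  ],
)

```text
clock: 6.25
eef_pos: [626.7, -17.2, 66.6]
tool_rot: [-3.138, 0.024, 1.452]
force: [0.8, -0.1, -0.0]
width: 85.5
```

Emit:
move_arm(
  series=[
    [[0,0,0],0],
    [[0,0,0],0],
    [[0,0,0],0],
    [[0,0,0],0],
  ],
  claw=0,
)

```text
clock: 6.75
eef_pos: [622.4, -16.2, 68.5]
tool_rot: [-3.131, 0.025, 1.452]
force: [-11.8, 2.1, 9.5]
width: 27.6
```

Emit:
move_arm(
  series=[
    [[0.03,-0.001,0],0],
    [[0.07,-0.002,0],0],
    [[0.11,-0.002,0],0],
    [[0.145,-0.002,0],0],
    [[0.17,-0.002,0],0],
  ],
)

```text
clock: 7.38
eef_pos: [644.7, 152.7, 68.4]
tool_rot: [-3.139, 0.025, 1.452]
force: [3.9, -33.4, 16.4]
width: 27.5
```

Emit:
move_arm(
  series=[
    [[0.013,0,0],0],
    [[0.013,0,0],0],
  ],
)

```text
clock: 7.62
eef_pos: [644.8, 152.7, 68.6]
tool_rot: [-3.136, 0.044, 1.446]
force: [-4.4, -19.3, 0.3]
width: 27.4
```

Emit:
move_arm(
  series=[
    [[0,0,0],0],
    [[0,0,0],0],
    [[0,0,0],0],
  ],
  claw=1,
)

```text
clock: 8.0
eef_pos: [645.5, 154.4, 69.7]
tool_rot: [-3.137, 0.041, 1.447]
force: [-0.2, 0.4, -0.1]
width: 79.9
```

Emit:
move_arm(
  series=[
    [[0,0,-0.04],0],
    [[0,0,-0.09],0],
    [[0.03,-0.04,-0.12],-0.1],
    [[0.06,-0.09,-0.12],-0.2],
    [[0.09,-0.14,-0.12],-0.3],
  ],
)

```text
clock: 8.62
eef_pos: [517.5, 268.4, 187.6]
tool_rot: [-3.127, 0.036, 1.751]
force: [-0.2, 0.8, 0.7]
width: 85.1
```

```bash
python3 - <<'E'
from h import *
goto([448.5,276,120],1.81)
im=get_image("top"); crop(im,200,360,150,310,3.7,"m1"); cv2.imwrite("pics/top_m1.png",im)
E
```

```text
tcp [517.5 268.4 187.6] yaw 1.751 -> shift [ 0.0223 -0.0655  0.0677] turn -0.059 rows>= 1.5
```

View pics/m1.png

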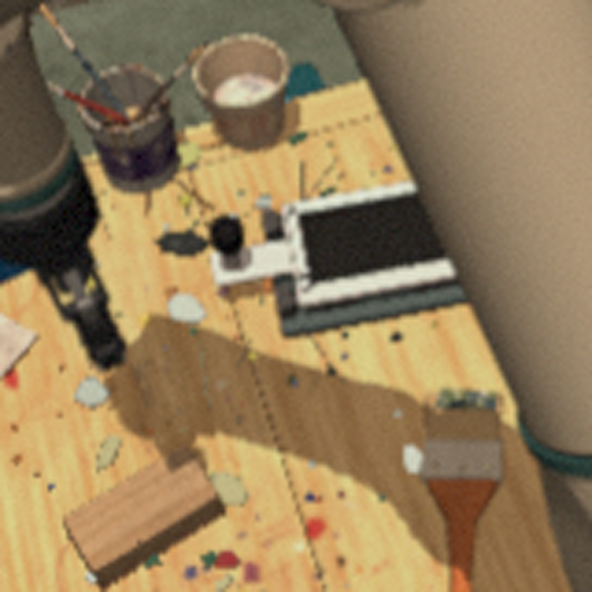

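```bash
python3 - <<'E'
from h import *
im=cv2.imread("pics/top_m1.png"); g=cv2.cvtColor(im,cv2.COLOR_BGR2GRAY)
f=lambda c:(200+c[0]/3.7-.35,150+c[1]/3.7-.35)
# mat: dark mask right of knob
m=(g<60).astype(np.uint8); m[:, :280]=0; m[:,322:]=0; m[:200]=0; m[234:]=0
n,l,st,_=cv2.connectedComponentsWithStats(m); i=1+np.argmax(st[1:,4]); M=(l==i); print("mat",st[i])
ed={"top":[],"bot":[],"left":[]}
for c in range(286,312):
    r=np.where(M[:,c])[0]
    if len(r): ed["top"].append((c,r.min()-.5)); ed["bot"].append((c,r.max()+.5))
for r in range(210,225): 
    c=np.where(M[r])[0]; ed["left"].append((c.min()-.5,r))
for k,z in(("top",43),("bot",43),("left",50)):
    w=np.array([onz("top",p,z) for p in ed[k]]); vx,vy,x0,y0=cv2.fitLine(w[:,:2].astype(np.float32),cv2.DIST_HUBER,0,.01,.01).ravel()
    print(k,x0,y0,"dir",vx,vy,"yaw(y axis)",np.arctan(-vx/vy))
# block hue
b=cv2.GaussianBlur(im,(3,3),0).astype(int); R=b[258:318,200:280]
sc=(R[:,:,2]-R[:,:,0]); o=cv2.normalize(sc.astype(np.float32),None,0,255,cv2.NORM_MINMAX).astype(np.uint8)
hs=cv2.cvtColor(im,cv2.COLOR_BGR2HSV)[258:318,200:280,2]
z=[cv2.resize(x,None,fx=8,fy=8,interpolation=cv2.INTER_CUBIC) for x in(im[258:318,200:280],)]
mm=cv2.resize(im[195:240,270:330],None,fx=8,fy=8,interpolation=cv2.INTER_CUBIC); 
mm=cv2.copyMakeBorder(mm,0,120,0,0,0); print(z[0].shape,mm.shape)
cv2.imwrite("pics/bm.png",np.hstack([z[0],mm])[:, :800])
E
```

```text
mat [281 202  40  24 632]
top 663.3125 24.287773 dir 0.12633964 0.99198705 yaw(y axis) -0.1266782
bot 593.8416 47.31017 dir 0.11117301 0.99380106 yaw(y axis) -0.1114033
left 630.9162 89.35522 dir 0.9873143 -0.15877819 yaw(y axis) 1.4113433
(480, 640, 3) (480, 480, 3)
```

View pics/bm.png

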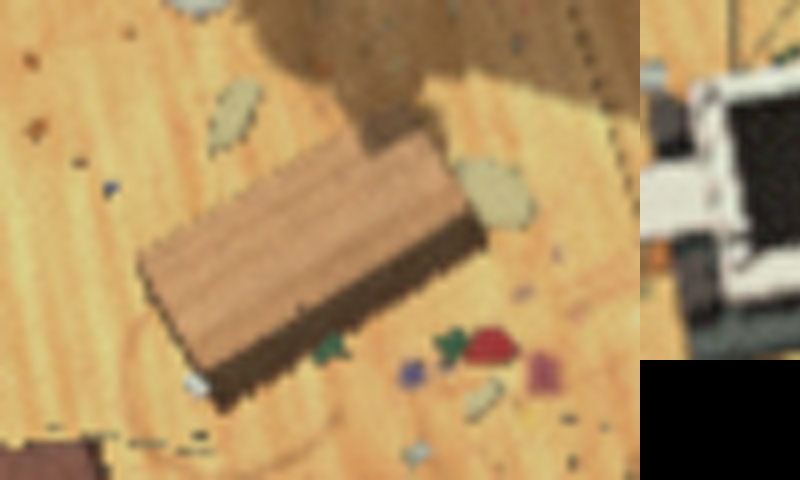

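Block top face here (scale 8): L(138,260), B(208,372), R(472,210); its far corner lies under the finger. The mat's left end is clean: its back and front edges run at −0.127 and −0.111 rad.

```bash
python3 - <<'E'
from h import *
q=lambda c,z:onz("top",(200+c[0]/8-.44,258+c[1]/8-.44),z)
L,B,R=[q(c,34) for c in((138,260),(208,372),(472,210))]
b0=q((222,410),0); r0=q((487,242),0)
print(L,B,R,b0,r0,"LB",np.linalg.norm(L-B),"BR",np.linalg.norm(B-R),np.linalg.norm(b0-r0))
print("centre",(L+R)/2,"dir",np.arctan2(*(R-B)[1::-1])+np.pi,np.arctan2(*(r0-b0)[1::-1])+np.pi)
e=(R-B)/np.linalg.norm(R-B); 
print("centre from bottom edge",((b0+r0)/2+28.5*np.array([-e[1],e[0],0])))
goto([448,276,60],1.81)
E
```

```text
[461.11615305 336.46437073  34.        ] [410.73170654 321.43020716  34.        ] [437.74764733 220.04296186  34.        ] [411.44502621 323.3785854    0.        ] [440.75686774 218.47796718   0.        ] LB 52.57963982311064 BR 104.92489965106374 108.91888613552553
centre [449.43190019 278.25366629  34.        ] dir 1.8312084829889028 1.8432716316855926
centre from bottom edge [453.64003923 278.26642305   0.        ]
tcp [508.9 275.6 187.4] yaw 1.765 -> shift [ 0.0161 -0.057   0.1282] turn -0.045 rows>= 2.3
```

Emit:
move_arm(
  series=[
    [[0.009,-0.03,0.02],-0.065],
    [[0.018,-0.053,0.06],-0.065],
    [[0.018,-0.053,0.1],-0.065],
    [[0.018,-0.053,0.14],-0.065],
    [[0.018,-0.053,0.14],-0.065],
  ],
)

```text
clock: 9.3
eef_pos: [449.5, 277.9, 46.2]
tool_rot: [-3.114, 0.031, 1.832]
force: [-0.4, -0.1, 0.9]
width: 85.1
```

```bash
python3 - <<'E'
from h import *
goto([451,277,8],1.83);print(read_state()["tool_rot"])
E
```

```text
tcp [449.5 277.9  46.2] yaw 1.832 -> shift [-0.0001  0.0023  0.0381] turn 0.002 rows>= 0.6
[-3.11388776  0.03060607  1.83159115]
```

Emit:
move_arm(
  series=[
    [[0,0.002,0.02],0],
    [[0,0.002,0.038],0],
    [[0,0.002,0.038],0],
  ],
)

```text
clock: 9.68
eef_pos: [451.0, 277.6, 8.9]
tool_rot: [-3.114, 0.03, 1.832]
force: [0.4, 0.8, -1.1]
width: 85.5
```

Emit:
move_arm(
  series=[
    [[0,0,0],0],
    [[0,0,0],0],
    [[0,0,0],0],
    [[0,0,0],0],
  ],
  claw=0,
)

```text
clock: 10.18
eef_pos: [451.7, 278.4, 10.7]
tool_rot: [-3.117, 0.029, 1.832]
force: [-1.1, -0.3, 7.4]
width: 53.5
```

Emit:
move_arm(
  series=[
    [[0,0,-0.03],0],
    [[0,0,-0.08],0],
    [[0,0,-0.13],0],
    [[0,0,-0.13],0],
  ],
)

```text
clock: 10.68
eef_pos: [456.2, 284.8, 144.7]
tool_rot: [-3.125, 0.026, 1.831]
force: [0.4, 0.4, -3.1]
width: 53.9
```

```bash
python3 - <<'E'
from h import *
goto([628.5,28,160],1.449);print(read_state()["tool_rot"])
im=get_image("top"); cv2.imwrite("pics/top_h.png",im); sc=get_image("scene"); cv2.imwrite("pics/sc_h.png",sc)
p=proj("top",[read_state()["eef_pos"]])[0].astype(int); print(p)
crop(im,p[0]-55,p[0]+45,p[1]-50,p[1]+45,6,"h1")
E
```

```text
tcp [456.2 284.8 144.7] yaw 1.831 -> shift [-0.2929  0.1002 -0.0093] turn 0.382 rows>= 5.0
[-3.12487678  0.02612592  1.83137506]
[228 268]
```

View pics/h1.png

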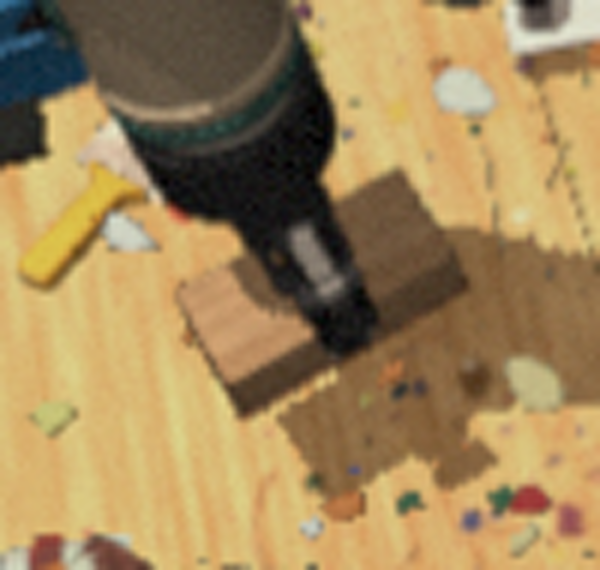

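```bash
python3 - <<'E'
from h import *
s=read_state(); q=lambda c,z:onz("top",(173+c[0]/6-.42,218+c[1]/6-.42),z)
P=s["eef_pos"]; t=np.array([np.cos(1.831),np.sin(1.831)]); n=np.array([t[1],-t[0]])
for nm,c,z in(("L",(180,290),168),("T",(400,170),168),("B",(237,378),168),("R",(446,246),168),("b0",(243,415),134),("r0",(468,287),134)):
    w=q(c,z)[:2]-P[:2]; print(nm,"along",(w@t).round(1),"across",(w@n).round(1))
E
```

```text
L along 53.0 across 30.0
T along -52.2 across 28.4
B along 50.9 across -22.5
R along -50.6 across -17.8
b0 along 55.7 across -20.1
r0 along -53.1 across -22.0
```

The block hangs centred along its length on the TCP (ends at ±52 mm) and level. Carrying it over the mat.

Emit:
move_arm(
  series=[
    [[-0.05,0.017,-0.005],0.06],
    [[-0.1,0.034,-0.01],0.14],
    [[-0.15,0.051,-0.01],0.22],
    [[-0.2,0.068,-0.01],0.3],
    [[-0.25,0.085,-0.01],0.38],
  ],
)

```text
clock: 11.4
eef_pos: [599.7, 61.4, 154.1]
tool_rot: [-3.126, 0.038, 1.449]
force: [1.0, -0.0, -2.7]
width: 54.1
```

```bash
python3 - <<'E'
from h import *
goto([628.5,28,100],1.449);print(read_state()["tool_rot"])
E
```

```text
tcp [599.7  61.4 154.1] yaw 1.449 -> shift [-0.0276  0.0335  0.0546] turn -0.0 rows>= 1.1
[-3.12597307  0.03771057  1.44898973]
```

Emit:
move_arm(
  series=[
    [[-0.014,0.017,0],0],
    [[-0.0275,0.0335,0.02],0],
    [[-0.0275,0.0335,0.045],0],
    [[-0.0275,0.0335,0.0545],0],
    [[-0.0275,0.0335,0.0545],0],
  ],
)

```text
clock: 12.02
eef_pos: [627.1, 28.4, 98.5]
tool_rot: [-3.122, 0.038, 1.45]
force: [0.3, -0.3, -1.3]
width: 54.1
```

```bash
python3 - <<'E'
from h import *
goto([628.5,28,54.5],1.449);print(read_state()["tool_rot"])
im=get_image("top"); cv2.imwrite("pics/top_p.png",im); crop(im,255,365,170,250,7,"p1")
E
```

```text
tcp [627.1  28.4  98.5] yaw 1.45 -> shift [0.0014 0.0023 0.044 ] turn 0.001 rows>= 0.7
[-3.12241796  0.03829094  1.44989722]
```

View pics/p1.png

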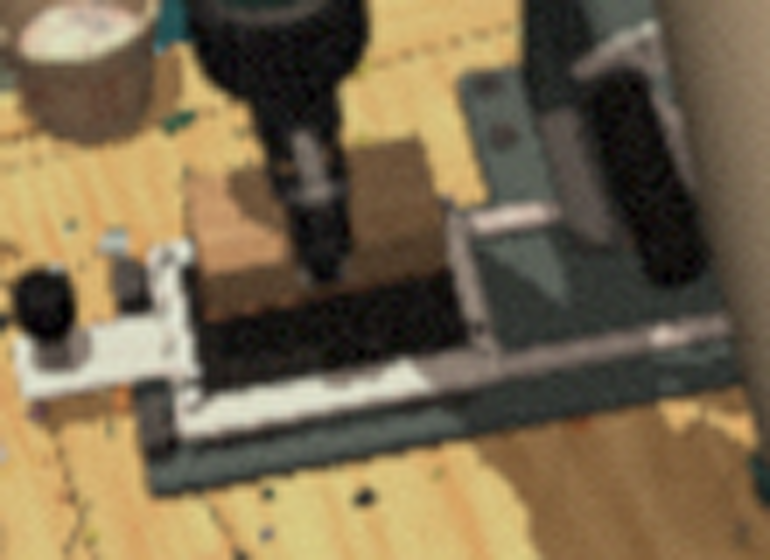

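View 11: block bottom front edge (203,320)–(447,270); mat front corners about (203,387) and (467,347).

```bash
python3 - <<'E'
from h import *
q=lambda c,z:onz("top",(255+c[0]/7-.43,170+c[1]/7-.43),z)[:2]
a=.122; ex=np.array([np.cos(a),-np.sin(a)]);ey=np.array([np.sin(a),np.cos(a)]);C=np.array([628.5,28])
for nm,c,z in(("matFL",(203,387),43),("matFR",(467,347),43),("blkL",(203,320),88),("blkR",(447,270),88),("topL",(200,285),122),("topR",(440,240),122)):
    w=q(c,z)-C; print(nm,"x",(w@ex).round(1),"y",(w@ey).round(1))
E
```

```text
matFL x -32.9 y 62.8
matFR x -39.7 y -59.3
blkL x -28.6 y 57.9
blkR x -27.2 y -53.6
topL x -34.6 y 57.2
topR x -35.2 y -49.2
```

Emit:
move_arm(
  series=[
    [[0.001,0.003,0.02],0],
    [[0.001,0.003,0.035],0],
    [[0.001,0.003,0.044],0],
    [[0.001,0.003,0.044],0],
  ],
)

```text
clock: 12.58
eef_pos: [629.8, 27.7, 54.8]
tool_rot: [-3.124, 0.038, 1.45]
force: [-0.4, 0.1, -1.8]
width: 53.8
```

Emit:
move_arm(
  series=[
    [[0,0,0.0015],0],
    [[0,0,0.0025],0],
    [[0,0,0.0025],0],
  ],
)

```text
clock: 12.95
eef_pos: [630.2, 27.6, 53.5]
tool_rot: [-3.125, 0.038, 1.45]
force: [-2.0, -0.7, 5.2]
width: 53.8
```

Contact. Release and lift.

Emit:
move_arm(
  series=[
    [[0,0,0],0],
    [[0,0,0],0],
    [[0,0,0],0],
    [[0,0,0],0],
  ],
  claw=1,
)

```text
clock: 13.45
eef_pos: [630.1, 27.6, 53.4]
tool_rot: [-3.125, 0.038, 1.45]
force: [0.7, 0.0, -0.2]
width: 85.5
```

Emit:
move_arm(
  series=[
    [[0,0,-0.03],0],
    [[0,0,-0.07],0],
    [[0.05,0,-0.09],0],
    [[0.1,0,-0.09],0],
    [[0.125,0,-0.09],0],
  ],
)

```text
clock: 14.08
eef_pos: [646.8, 158.9, 138.8]
tool_rot: [-3.125, 0.036, 1.454]
force: [0.5, -0.8, -0.7]
width: 85.3
```

```bash
python3 - <<'E'
from h import *
goto([644.8,153,68],1.449)
im=get_image("top"); cv2.imwrite("pics/top_q.png",im)
cv2.imwrite("pics/sc_q.png",get_image("scene"))
# block front-top/bottom edges: columns profile of red-minus-blue along a few image columns
b=im.astype(int)
for c in(288,300,312): print(c,[(r,int(b[r,c,2]-b[r,c,0]),int(b[r,c].mean())) for r in range(198,232,2)])
E
```

```text
tcp [646.8 158.9 138.8] yaw 1.454 -> shift [-0.0036 -0.0001  0.071 ] turn 0.005 rows>= 1.1
288 [(198, 103, 166), (200, 80, 154), (202, 31, 72), (204, 50, 82), (206, 49, 87), (208, 52, 84), (210, 50, 85), (212, 49, 81), (214, 48, 78), (216, 43, 72), (218, 39, 57), (220, 35, 58), (222, 24, 39), (224, 3, 14), (226, 21, 97), (228, 25, 124), (230, 26, 117)]
300 [(198, 86, 175), (200, 82, 140), (202, 87, 142), (204, 85, 140), (206, 88, 143), (208, 73, 126), (210, 48, 73), (212, 53, 72), (214, 41, 65), (216, 42, 51), (218, 35, 56), (220, 12, 28), (222, 6, 15), (224, 21, 100), (226, 27, 127), (228, 25, 119), (230, 0, 57)]
312 [(198, 88, 147), (200, 89, 138), (202, 86, 146), (204, 83, 142), (206, 82, 148), (208, 85, 133), (210, 86, 136), (212, 40, 72), (214, 42, 61), (216, 43, 60), (218, 7, 34), (220, 3, 27), (222, 24, 114), (224, 24, 126), (226, 20, 107), (228, 4, 34), (230, 1, 52)]
```

```bash
python3 - <<'E'
from h import *
im=cv2.imread("pics/top_q.png").astype(int)
ex=np.array([np.cos(.122),-np.sin(.122)]);ey=np.array([np.sin(.122),np.cos(.122)])
B=[];M=[]
for c in range(286,322):
    rb=im[200:235,c,2]-im[200:235,c,0]; g=im[200:235,c].mean(1)
    k=[i for i in range(10,30) if rb[i]<18]
    if not k: continue
    k=k[0]; m=[i for i in range(k,34) if g[i]>65]
    if not m: continue
    B.append(onz("top",(c,200+k-.5),43)[:2]); M.append(onz("top",(c,200+m[0]-.5),43)[:2])
B=np.array(B);M=np.array(M)
for n,w in(("block",B),("mat",M)):
    p=np.polyfit(w@ey,w@ex,1); print(n,"x",np.median(w@ex).round(1),"slope",p[0].round(3))
print("gap (10.5 expected)",np.median((M-B)@ex))
g=im[215:240,270:350].astype(np.uint8)
s=cv2.imread("pics/top_q.png"); crop(s,265,365,165,245,7,"q1")
E
```

```text
block x 593.9 slope -0.091
mat x 582.1 slope -0.143
gap (10.5 expected) -11.483165225892733
```

View pics/q1.png

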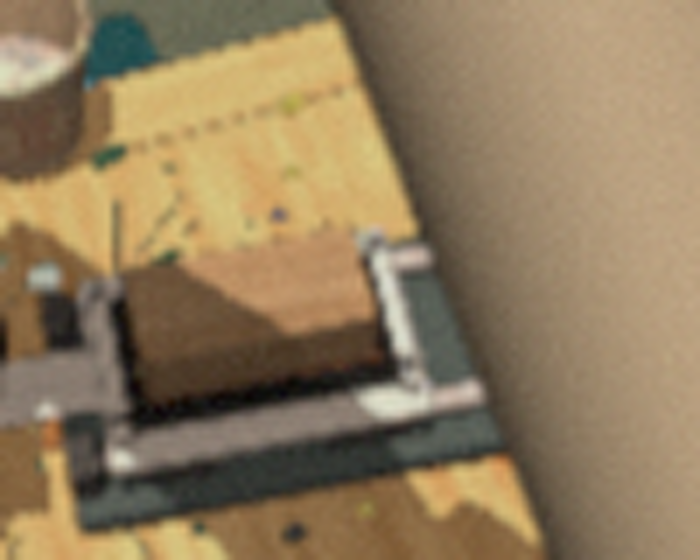

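View 12: the block lies centred between both ridges, front gap 11.5 mm (10.5 expected). Now the knob.

Emit:
move_arm(
  series=[
    [[-0.0035,0,0.02],0],
    [[-0.0035,0,0.045],0],
    [[-0.0035,0,0.065],0],
    [[-0.0035,0,0.072],0],
    [[-0.0035,0,0.072],0],
  ],
)

```text
clock: 14.8
eef_pos: [644.4, 152.4, 65.9]
tool_rot: [-3.123, 0.036, 1.454]
force: [0.1, -0.2, 0.3]
width: 85.5
```

Emit:
move_arm(
  series=[
    [[0,0,0],0],
    [[0,0,0],0],
    [[0,0,0],0],
    [[0,0,0],0],
  ],
  claw=0,
)

```text
clock: 15.3
eef_pos: [644.6, 152.6, 66.8]
tool_rot: [-3.124, 0.036, 1.454]
force: [-1.1, 0.4, 4.2]
width: 27.4
```

Emit:
move_arm(
  series=[
    [[-0.008,0,0],0],
    [[-0.022,0,0],0],
    [[-0.04,0,0],0],
    [[-0.058,0,0],0],
    [[-0.075,0,0],0],
  ],
)

```text
clock: 15.92
eef_pos: [634.3, 75.5, 67.1]
tool_rot: [-3.12, 0.038, 1.454]
force: [4.2, 1.7, -28.9]
width: 27.3
```

Emit:
move_arm(
  series=[
    [[-0.015,0,0.0005],0],
    [[-0.034,0,0.0013],0],
    [[-0.053,0,0.002],0],
    [[-0.07,0,0.0027],0],
    [[-0.083,0,0.0032],0],
  ],
)

```text
clock: 16.55
eef_pos: [623.2, -8.6, 66.9]
tool_rot: [-3.118, 0.039, 1.453]
force: [-2.2, 2.7, -13.0]
width: 27.1
```

```bash
python3 - <<'E'
from h import *
goto([623,-17,66.5],1.449)
E
```

```text
tcp [623.2  -8.6  66.9] yaw 1.453 -> shift [-0.0084  0.0008  0.0007] turn 0.004 rows>= 0.1
```

Emit:
move_arm(
  series=[
    [[-0.006,0.001,0.0005],0],
    [[-0.01,0.001,0.0005],0],
    [[-0.011,0.001,0.0005],0],
    [[-0.011,0.001,0.0005],0],
  ],
)

```text
clock: 17.05
eef_pos: [622.2, -16.0, 66.9]
tool_rot: [-3.117, 0.035, 1.455]
force: [-4.2, 6.5, -11.6]
width: 27.3
```

The bed is home (same pose as at the start, stop reaction 6.5 N). Release, lift, and work out the pointer angle more carefully meanwhile.

Emit:
move_arm(
  series=[
    [[0,0,0],0],
    [[0,0,0],0],
    [[0,0,0],0],
    [[0,0,0],0],
  ],
  claw=1,
)

```text
clock: 17.55
eef_pos: [622.9, -16.6, 67.6]
tool_rot: [-3.118, 0.035, 1.454]
force: [0.1, -0.0, 0.0]
width: 85.5
```

Emit:
move_arm(
  series=[
    [[0,0,-0.05],0],
    [[0,0,-0.11],0],
    [[0,0,-0.17],0],
    [[0,0,-0.23],0.1],
    [[0,0,-0.29],0.28],
  ],
)

```text
clock: 18.18
eef_pos: [630.6, -7.6, 359.7]
tool_rot: [-3.13, 0.04, 1.169]
force: [0.9, -0.5, -0.1]
width: 85.3
```

```bash
python3 - <<'E'
from h import *
goto([469.9,-62.4,362],-.122)
def red(im):
    h=cv2.cvtColor(im,cv2.COLOR_BGR2HSV); return (((h[:,:,0]<7)|(h[:,:,0]>172))&(h[:,:,1]>140)&(h[:,:,2]>60))
t=cv2.imread("pics/top0.png"); m=red(t); m[:165]=0;m[200:]=0;m[:,:345]=0;m[:,395:]=0
ys,xs=np.where(m); print("top red n",len(xs),xs.min(),xs.max(),ys.min(),ys.max())
i=np.argsort(xs-ys)
print("tip px",list(zip(xs[i[-4:]],ys[i[-4:]])),"base",list(zip(xs[i[:4]],ys[i[:4]])))
s=cv2.imread("pics/scene0.png"); m2=red(s); m2[:195]=0; m2[250:]=0; m2[:,:283]=0; m2[:,315:]=0
ys2,xs2=np.where(m2); print("scene red",len(xs2), sorted(set(zip(ys2.tolist(),xs2.tolist())))[:40])
vx,vy,x0,y0=cv2.fitLine(np.c_[xs,ys].astype(np.float32),cv2.DIST_HUBER,0,.01,.01).ravel(); print("line",vx,vy,x0,y0)
f=lambda c:(255+c[0]/4.4-.4,130+c[1]/4.4-.4)
a=.122; ex=np.r_[np.cos(a),-np.sin(a),0];ey=np.r_[np.sin(a),np.cos(a),0]
for O in((607.8,-140.7,0),(611,-141.5,0),(614.4,-142.7,0)):
  for nm,c,Xs in(("pointer",(572,178),(-60,-70,-80)),("barend",(645,222),(-83,)),("griptip",(690,345),(-187,)),("boss",(468,320),(-97,))):
    for X in Xs:
      w=onplane("top",f(c),np.array(O)+ex*X,ex)-np.r_[O[:2],163]; y=w@ey; print(O[0],nm,X,"y,z",y.round(1),w[2].round(1),"r",np.hypot(y,w[2]).round(1),"ang",(np.arctan2(-y,w[2])+.5).round(3))
E
```

```text
tcp [630.6  -7.6 359.7] yaw 1.169 -> shift [-0.1134 -0.1264  0.0038] turn 1.291 rows>= 6.9
top red n 95 354 383 171 196
tip px [(np.int64(381), np.int64(173)), (np.int64(381), np.int64(172)), (np.int64(382), np.int64(172)), (np.int64(383), np.int64(171))] base [(np.int64(354), np.int64(196)), (np.int64(354), np.int64(195)), (np.int64(355), np.int64(196)), (np.int64(355), np.int64(195))]
scene red 40 [(197, 289), (198, 289), (200, 290), (201, 290), (210, 294), (211, 294), (211, 295), (212, 294), (212, 295), (213, 294), (213, 295), (213, 296), (214, 294), (214, 295), (214, 296), (215, 294), (215, 295), (215, 296), (216, 295), (216, 296), (216, 297), (217, 295), (217, 296), (217, 297), (218, 295), (218, 296), (218, 297), (219, 295), (219, 296), (219, 297), (220, 296), (220, 297), (221, 296), (221, 297), (222, 296), (222, 297), (223, 296), (223, 297), (224, 296), (225, 296)]
line 0.73902327 -0.6736799 368.0 185.2
607.8 pointer -60 y,z -71.1 89.1 r 114.0 ang 1.173
607.8 pointer -70 y,z -66.2 101.0 r 120.8 ang 1.08
607.8 pointer -80 y,z -61.3 113.0 r 128.5 ang 0.997
607.8 barend -83 y,z -117.0 59.1 r 131.1 ang 1.603
607.8 griptip -187 y,z -106.7 63.9 r 124.4 ang 1.531
607.8 boss -97 y,z 3.8 9.0 r 9.8 ang 0.101
611 pointer -60 y,z -72.3 85.2 r 111.7 ang 1.204
611 pointer -70 y,z -67.4 97.1 r 118.2 ang 1.106
611 pointer -80 y,z -62.5 109.1 r 125.7 ang 1.02
611 barend -83 y,z -118.5 54.9 r 130.6 ang 1.637
611 griptip -187 y,z -108.5 58.9 r 123.5 ang 1.573
611 boss -97 y,z 2.9 4.5 r 5.3 ang -0.075
614.4 pointer -60 y,z -73.2 80.9 r 109.2 ang 1.235
614.4 pointer -70 y,z -68.3 92.9 r 115.3 ang 1.134
614.4 pointer -80 y,z -63.4 104.9 r 122.6 ang 1.044
614.4 barend -83 y,z -119.7 50.4 r 129.9 ang 1.672
614.4 griptip -187 y,z -110.1 53.6 r 122.5 ang 1.618
614.4 boss -97 y,z 2.3 -0.4 r 2.3 ang -1.263
```

Emit:
move_arm(
  series=[
    [[-0.02,-0.02,0],0.18],
    [[-0.04,-0.045,0],0.36],
    [[-0.065,-0.07,0],0.54],
    [[-0.09,-0.1,0],0.72],
    [[-0.113,-0.126,0],0.9],
  ],
)

```text
clock: 18.8
eef_pos: [469.1, -62.6, 366.1]
tool_rot: [3.117, 0.034, 0.262]
force: [-0.8, 0.4, 1.2]
width: 85.4
```

```bash
python3 - <<'E'
from h import *
goto([469.9,-62.4,263.5],-.122)
s=cv2.imread("pics/scene0.png"); h=cv2.cvtColor(s,cv2.COLOR_BGR2HSV)
m=(((h[:,:,0]<7)|(h[:,:,0]>172))&(h[:,:,1]>110)&(h[:,:,2]>40))
print(sorted((int(y),int(x)) for y,x in zip(*np.where(m[180:205,275:315]))))
# epipolar of top tip: positions along ray vs scene pixel
o,r=ray("top",(384.3,170.8))
a=.122; ex=np.r_[np.cos(a),-np.sin(a),0];ey=np.r_[np.sin(a),np.cos(a),0];O=np.r_[614.4,-142.7,0]
for X in(-60,-65,-70,-75,-80): 
    w=onplane("top",(384.3,170.8),O+ex*X,ex); print(X,w.round(1),"scene px",proj("scene",[w])[0].round(1))
# boss/hub seen in scene: red base
print("hub scene", proj("scene",[O+ex*-70+[0,0,163]]).round(1))
E
```

```text
tcp [469.1 -62.6 366.1] yaw 0.262 -> shift [ 0.0043 -0.0025  0.1025] turn 0.384 rows>= 2.1
[(13, 4), (13, 28), (14, 28), (17, 0), (17, 14), (18, 3), (18, 4), (18, 5), (18, 14), (20, 15), (21, 15), (22, 16)]
-60 [ 546.  -207.6  240.9] scene px [293.7 206.5]
-65 [ 541.3 -204.5  246.9] scene px [292.  203.6]
-70 [ 536.7 -201.5  252.9] scene px [290.3 200.7]
-75 [ 532.  -198.4  258.9] scene px [288.6 197.8]
-80 [ 527.3 -195.4  264.9] scene px [287.  194.9]
hub scene [[298.8 222.5]]
```

Scene tip at about (289,196.5) puts the pointer tip at r≈121 mm, angle ≈1.09; the radius rule in the top view gives 1.11. I'll aim at 1.10 and compare in the image before letting go.

Emit:
move_arm(
  series=[
    [[0.004,-0.0025,0.0],0.18],
    [[0.004,-0.0025,0.02],0.36],
    [[0.004,-0.0025,0.05],0.384],
    [[0.004,-0.0025,0.085],0.384],
    [[0.004,-0.0025,0.1025],0.384],
  ],
)

```text
clock: 19.42
eef_pos: [468.6, -62.6, 262.1]
tool_rot: [3.106, 0.024, -0.123]
force: [0.1, 0.7, -0.6]
width: 85.3
```

Emit:
move_arm(
  series=[
    [[0,0,0],0],
    [[0,0,0],0],
    [[0,0,0],0],
    [[0,0,0],0],
  ],
  claw=0,
)

```text
clock: 19.92
eef_pos: [469.1, -63.5, 263.4]
tool_rot: [3.105, 0.022, -0.123]
force: [-1.3, -1.3, 5.2]
width: 23.2
```

```bash
cat > tgt.py <<'E'
from h import *
import sys
P0=np.array([float(x) for x in sys.argv[1].split(",")]); a0=float(sys.argv[2])
ey=np.array([np.sin(.125),np.cos(.125),0]);ez=np.array([0,0,1])
off=lambda a:-125*np.sin(a-.5)*ey+125*np.cos(a-.5)*ez
hub=P0-off(a0); s=read_state(); d=s["eef_pos"]-hub
print("now tcp",s["eef_pos"].round(1),"ang",(np.arctan2(-d@ey,d[2])+.5).round(3),"r",np.hypot(d@ey,d[2]).round(1),"F",s["force"].round(1))
for a in map(float,sys.argv[3:]): print(a,end=" "); goto(hub+off(a)+(d-(d@ey)*ey-d[2]*ez)*0+0*ey)
E
python3 - <<'E'
from h import *
s=read_state();print(s["eef_pos"],s["tool_rot"],s["force"],s["width"])
E
```

```text
[469.12078245 -63.51218096 263.39812519] [ 3.10522649  0.02208335 -0.12319311] [-1.28494833 -1.34056065  5.21357343] 23.204875309973726
```

```bash
python3 tgt.py 469.1,-63.5,263.4 0.02 0.15 0.3 0.45 0.6 0.75
```

```text
now tcp [469.1 -63.5 263.4] ang 0.02 r 125.0 F [-1.3 -1.3  5.2]
0.15 tcp [469.1 -63.5 263.4] yaw -0.123 -> shift [-0.0002  0.0151 -0.006 ] turn 0 rows>= 0.3
0.3 tcp [469.1 -63.5 263.4] yaw -0.123 -> shift [-0.0003  0.0333 -0.0104] turn 0 rows>= 0.6
0.45 tcp [469.1 -63.5 263.4] yaw -0.123 -> shift [-0.0004  0.0519 -0.0121] turn 0 rows>= 0.9
0.6 tcp [469.1 -63.5 263.4] yaw -0.123 -> shift [-0.0004  0.0706 -0.0109] turn 0 rows>= 1.1
0.75 tcp [469.1 -63.5 263.4] yaw -0.123 -> shift [-0.0004  0.089  -0.007 ] turn 0 rows>= 1.4
```

Emit:
move_arm(
  series=[
    [[0,0.015,-0.006],0],
    [[0,0.033,-0.0105],0],
    [[0,0.052,-0.012],0],
    [[0,0.0705,-0.011],0],
    [[0,0.089,-0.007],0],
  ],
)

```text
clock: 20.55
eef_pos: [459.1, -148.0, 275.3]
tool_rot: [3.112, 0.021, -0.122]
force: [-1.1, 11.3, 7.6]
width: 22.8
```

```bash
python3 tgt.py 469.1,-63.5,263.4 0.02 0.85 0.95 1.02
```

```text
now tcp [ 459.1 -148.   275.3] ang 0.719 r 125.8 F [-1.1 11.3  7.6]
0.85 tcp [ 459.1 -148.   275.3] yaw -0.122 -> shift [-0.0006  0.0154  0.0058] turn 0 rows>= 0.3
0.95 tcp [ 459.1 -148.   275.3] yaw -0.122 -> shift [-0.0005  0.0267  0.011 ] turn 0 rows>= 0.5
1.02 tcp [ 459.1 -148.   275.3] yaw -0.122 -> shift [-0.0004  0.0343  0.0153] turn 0 rows>= 0.6
```

Emit:
move_arm(
  series=[
    [[0,0.01,0.0035],0],
    [[0,0.02,0.008],0],
    [[0,0.027,0.011],0],
    [[0,0.0325,0.014],0],
    [[0,0.0325,0.014],0],
  ],
)

```text
clock: 21.18
eef_pos: [455.3, -177.6, 262.9]
tool_rot: [3.117, 0.02, -0.122]
force: [0.7, 8.0, 2.8]
width: 22.8
```

```bash
python3 tgt.py 469.1,-63.5,263.4 0.02 1.05 1.1; python3 - <<'E'
from h import *
im=get_image("top"); cv2.imwrite("pics/top_r.png",im)
h=cv2.cvtColor(im,cv2.COLOR_BGR2HSV); m=((h[:,:,0]<7)|(h[:,:,0]>172))&(h[:,:,1]>120)&(h[:,:,2]>50); m[:165]=0;m[200:]=0;m[:,:345]=0;m[:,395:]=0
for r in range(165,205): print(r,"".join("R" if m[r,c] else ("#" if g>130 else "+" if g>100 else "." if g>60 else " ") for c,g in ((c,int(im[r,c].mean())) for c in range(345,400))))
E
```

```text
now tcp [ 455.3 -177.6  262.9] ang 0.978 r 124.3 F [0.7 8.  2.8]
1.05 tcp [ 455.3 -177.6  262.9] yaw -0.122 -> shift [-0.0005  0.0081  0.004 ] turn 0 rows>= 0.1
1.1 tcp [ 455.3 -177.6  262.9] yaw -0.122 -> shift [-0.0004  0.0132  0.0076] turn 0 rows>= 0.2
165 .........+..................+.....                     
166 ....................... ..........                     
167 .....................++.    ......                     
168 ...............+++++#+..  ..+....                      
169 ..........++++#######+. .........                      
170 .......+++#########+++.........                        
171 .....+#########+++..++.......    .                     
172 ..++######++.++.++..++.....     ...                    
173 .+#####+.+++.+++++..+++.      .  ..                    
174 ####+.++..+++++++++++++.      ....                     
175 #+++..++..+++++++++++++.      ....                     
176 +..+++++++++++++++++.....      ...                     
177 ++.+++++++++++............       ..                    
178 ++++++++++.............++.                             
179 
[... 855 characters left out ...]
RRR.+++.....##########+  ..          ###
194          RRRRRRR..+++...  .###########+...          +##
195          RRRR....+++...    +##+###########+         .##
196          RR......++....   .+#++############.         +#
197          R.......+....    .################+         .#
198           ...........     .#################.         +
199            ........        +################+        .#
200            ...             .#################       .+#
201                .+#+.       +#################+    ..+##
202               .####.      .++#################+..+#####
203              .+##++.      .++##########################
204              .++....      .++##########################
```

```bash
cat > lp.py <<'E'
from h import *
a=.122; ex=np.r_[np.cos(a),-np.sin(a),0];ey=np.r_[np.sin(a),np.cos(a),0];O=np.r_[614.4,-142.7,163.]+2.3*ey
pt=lambda X,ang,r:O+X*ex-r*np.sin(ang-.5)*ey+r*np.cos(ang-.5)*np.array([0,0,1.])
if __name__=="__main__":
    for nm,X,angs in(("lever",-83,(.9,.95,1.0,1.05,1.1)),("pointer",-75,(1.05,1.1,1.15))):
        for g in angs: print(nm,g,"r40,60,80:",*[proj("top",[pt(X,g,r)])[0].round(1) for r in(20,40,60,80)])
    # lever angle from image centreline of right-hand bright band
    import sys
    im=cv2.imread("pics/"+sys.argv[1]) ; 
    for u,v in eval(sys.argv[2]):
        w=onplane("top",(u,v),O-83*ex,ex)-O; print("bar px",u,v,"ang",(np.arctan2(-w@ey,w[2])+.5).round(3),"r",np.hypot(w@ey,w[2]).round(1))
    for u,v in eval(sys.argv[3]):
        w=onplane("top",(u,v),O-75*ex,ex)-O; print("ptr px",u,v,"ang",(np.arctan2(-w@ey,w[2])+.5).round(3),"r",np.hypot(w@ey,w[2]).round(1))
E
python3 lp.py top_r.png "[(371.5,184),(370,187),(368,190),(367,192),(365.5,195)]" "[(371,181),(368.5,184),(366,187),(363.5,189)]"
```

```text
lever 0.9 r40,60,80: [362.6 194.2] [365.6 189.7] [368.8 185.2] [372.  180.4]
lever 0.95 r40,60,80: [362.9 194.3] [366.2 189.8] [369.6 185.3] [373.1 180.6]
lever 1.0 r40,60,80: [363.1 194.3] [366.8 189.9] [370.5 185.4] [374.3 180.8]
lever 1.05 r40,60,80: [363.4 194.3] [367.3 190. ] [371.3 185.6] [375.4 181. ]
lever 1.1 r40,60,80: [363.7 194.4] [367.8 190.1] [372.1 185.8] [376.4 181.3]
pointer 1.05 r40,60,80: [362.6 192.3] [366.5 187.9] [370.5 183.5] [374.5 179. ]
pointer 1.1 r40,60,80: [362.9 192.3] [367.  188.1] [371.2 183.7] [375.6 179.3]
pointer 1.15 r40,60,80: [363.1 192.4] [367.5 188.2] [372. 184.] [376.6 179.6]
bar px 371.5 184 ang 0.994 r 66.0
bar px 370 187 ang 1.049 r 53.6
bar px 368 190 ang 1.102 r 40.7
bar px 367 192 ang 1.193 r 32.5
bar px 365.5 195 ang 1.465 r 21.0
ptr px 371 181 ang 0.976 r 69.8
ptr px 368.5 184 ang 0.968 r 56.6
ptr px 366 187 ang 0.954 r 43.3
ptr px 363.5 189 ang 0.861 r 34.0
```

```bash
cat > ptr.py <<'E'
from lp import *
def red(im):
    b=cv2.GaussianBlur(im,(0,0),.6).astype(float); return np.clip(b[:,:,2]-np.maximum(b[:,:,1],b[:,:,0])-25,0,None)
def fit(im,r0,r1):
    w=red(im); P=[]
    for r in range(r0,r1+1):
        c=np.arange(345,392); x=w[r,345:392]*(abs(c-(371+(184-r)*1.1))<9)
        if x.sum()>30: P.append(((c*x).sum()/x.sum(),r))
    return np.array(P)
ang=lambda P,X:np.array([(lambda w:(w@ey,w[2]))(onplane("top",p,O+X*ex,ex)-O) for p in P])
if __name__=="__main__":
    for n,r0,r1 in(("top0",169,188),("top_p",169,188),("top_q",169,188),("top_r",180,187)):
        P=fit(cv2.imread(f"pics/{n}.png"),r0,r1); 
        if len(P)<4: print(n,"few",len(P)); continue
        print(n,len(P),P[0].round(1),P[-1].round(1))
        for X in(-66,-70,-74,-78):
            q=ang(P,X); k=np.polyfit(q[:,1],q[:,0],1); print("  X",X,"dir ang",(np.arctan(-k[0])+.5).round(3),"y at z=0",k[1].round(1),"tip thru-hub",(np.arctan2(-q[0,0],q[0,1])+.5).round(3),"mid",(np.arctan2(-q[len(q)//2,0],q[len(q)//2,1])+.5).round(3),"r",np.hypot(*q[0]).round(1))
E
python3 ptr.py
```

```text
top0 20 [384.1 169. ] [365.9 188. ]
  X -66 dir ang 1.146 y at z=0 -5.3 tip thru-hub 1.148 mid 1.166 r 116.8
  X -70 dir ang 1.146 y at z=0 0.3 tip thru-hub 1.111 mid 1.106 r 119.5
  X -74 dir ang 1.146 y at z=0 5.9 tip thru-hub 1.076 mid 1.051 r 122.3
  X -78 dir ang 1.146 y at z=0 11.4 tip thru-hub 1.042 mid 1.001 r 125.3
top_p few 0
top_q 5 [384.2 169. ] [384.4 173. ]
  X -66 dir ang 0.367 y at z=0 -84.5 tip thru-hub 1.15 mid 1.227 r 116.8
  X -70 dir ang 0.367 y at z=0 -83.1 tip thru-hub 1.113 mid 1.186 r 119.5
  X -74 dir ang 0.367 y at z=0 -81.8 tip thru-hub 1.077 mid 1.147 r 122.4
  X -78 dir ang 0.367 y at z=0 -80.5 tip thru-hub 1.044 mid 1.109 r 125.4
top_r 7 [371.2 181. ] [367.4 187. ]
  X -66 dir ang 0.892 y at z=0 -15.2 tip thru-hub 1.125 mid 1.165 r 62.4
  X -70 dir ang 0.892 y at z=0 -11.4 tip thru-hub 1.058 mid 1.079 r 65.6
  X -74 dir ang 0.892 y at z=0 -7.6 tip thru-hub 0.998 mid 1.004 r 69.0
  X -78 dir ang 0.892 y at z=0 -3.7 tip thru-hub 0.944 mid 0.937 r 72.7
```

The first image gives a consistent pointer: the line passes the hub, tip radius is 119.5 mm, angle 1.11–1.146, so about 1.12. The lever is at 0.98; on to 1.11.

Emit:
move_arm(
  series=[
    [[0,0.006,0.003],0],
    [[0,0.011,0.006],0],
    [[0,0.0145,0.0085],0],
    [[0,0.0145,0.0085],0],
  ],
)

```text
clock: 21.72
eef_pos: [453.8, -188.6, 255.6]
tool_rot: [3.123, 0.02, -0.122]
force: [-0.5, 8.7, 4.6]
width: 22.8
```

```bash
python3 tgt.py 469.1,-63.5,263.4 0.02 1.12
```

```text
now tcp [ 453.8 -188.6  255.6] ang 1.085 r 123.7 F [-0.5  8.7  4.6]
1.12 tcp [ 453.8 -188.6  255.6] yaw -0.122 -> shift [-0.0004  0.0043  0.0015] turn 0 rows>= 0.1
```

Emit:
move_arm(
  series=[
    [[0,0.003,0.0015],0],
    [[0,0.0045,0.0025],0],
    [[0,0.0045,0.0025],0],
  ],
)

```text
clock: 22.1
eef_pos: [453.7, -189.5, 254.9]
tool_rot: [3.129, 0.02, -0.122]
force: [-1.7, 8.5, 11.3]
width: 23.1
```

```bash
python3 tgt.py 469.1,-63.5,263.4 0.02
```

```text
now tcp [ 453.7 -189.5  254.9] ang 1.094 r 123.6 F [-1.7  8.5 11.3]
```

Emit:
move_arm(
  series=[
    [[0,0,0],0],
    [[0,0,0],0],
    [[0,0,0],0],
    [[0,0,0],0],
  ],
  claw=1,
)

```text
clock: 22.6
eef_pos: [453.6, -189.8, 254.8]
tool_rot: [3.129, 0.02, -0.123]
force: [0.3, 0.7, 0.0]
width: 85.3
```

Emit:
move_arm(
  series=[
    [[0,0,-0.03],0],
    [[0,0,-0.08],0],
    [[-0.01,0.03,-0.12],0],
    [[-0.02,0.08,-0.12],0],
    [[-0.03,0.14,-0.12],0],
  ],
)

```text
clock: 23.22
eef_pos: [409.5, -324.5, 377.9]
tool_rot: [3.129, 0.018, -0.12]
force: [1.0, -1.1, 0.4]
width: 85.5
```

Emit:
move_arm(
  series=[
    [[-0.03,0.06,0],0],
    [[-0.06,0.12,0],0],
    [[-0.07,0.18,0],0],
    [[-0.08,0.23,0],0],
    [[-0.08,0.23,0],0],
  ],
)

```text
clock: 23.85
eef_pos: [298.2, -547.6, 381.0]
tool_rot: [3.127, 0.022, -0.128]
force: [0.5, 1.2, -0.5]
width: 85.5
```

```bash
python3 - <<'E'
from ptr import *
print(read_state()["eef_pos"])
im=np.mean([get_image("top") for _ in range(4)],0).astype(np.uint8); cv2.imwrite("pics/top_f.png",im); cv2.imwrite("pics/sc_f.png",get_image("scene"))
w=red(im)
for r in range(160,205): print(r,"".join("R" if w[r,c]>25 else ("#" if g>130 else "+" if g>100 else "." if g>60 else "," if g>30 else " ") for c,g in ((c,int(im[r,c].mean())) for c in range(345,415))))
E
```

```text
[ 298.19563126 -547.57016956  381.00052121]
160 ...................##.,,.....,,.+#+...,,,+###+#####+##R#######++######
161 ...................###+.,......,.....,,  .+##########RR######+..+#####
162 ...................+###+.........,,,,,   ,.####+############+.,..+####
163 .....................+#+.........,,      ,.+++.+###########+..,,..++++
164 .....................++..........,,,,,,,.++++.+###+########+.R.,,.....
165 ..................................,,,,.+++#################.,RRR,,,...
166 .......................,,....,,...,,,,.####################.,RRRR.....
167 .....................++.....+.,,,,,,..+####+++######..####+,,,RRRRRRRR
168 .................+++++########+.....+#####+++######+,,+###+,,,,RRRRRRR
169 ............+++###################++###RR+++#######. ,+###.,,,,,RRRRRR
170 ........++#########+++..+..++++###+###RR+#########+, ,+###. ,,,,,,,,,,
171 .....++#######+..+................+++RR.+########+.  ,+##+,  ,,..,,,,,
172 ...+######+...+..+...++++...........RR.++++..++##.,   .##+, ,,........
173 .+#####+..+...+..+..+++++.....+.++.RR.++...,,,.+.,, , ,###. ,,..+.....
174 +#
[... 1618 characters left out ...]
#+,   ,   ,.#############
196 ,,,,,,,,,,R,.....+++...,,..++++###############+.   ,,,,,.#############
197 ,,,,,,,,,,,...........,,,..####################.,  ,,,, ,+########+.+#
198 ,,,,,,,,,,,..........,,,,..####################+,   ,    .########..##
199 ,,,,,,,,,,,.......,,,,,,,..+####################.,       ,############
200 ,,,,,,,,,,,,..,,,,,,,,,,,,..####################+,       .############
201 ,,,,,,,,,,,,,,,.+++.,,,,,,,.#####################.,    ,.+############
202 ,,,,,,,,,,,,,,.+##+.,,,,,,.######################+.,,,,++#############
203 ,,,,,,,,,,,,,.++++..,,,,,,########################++++################
204 ,,,,,,,,,,,,,.......,,,,,,############################################
```

```bash
python3 - <<'E'
from ptr import *
im=cv2.imread("pics/top_f.png"); w=red(im); g=im.astype(float).mean(2)
R=[];Bd=[];E=[]
for r in range(170,191):
    c=np.arange(345,400); c0=345+18.5+(190-r)*1.0
    x=w[r,345:400]*(abs(c-c0)<4); R.append(((c*x).sum()/x.sum(),r))
for r in range(174,196):
    c=np.arange(345,400); c0=345+19+(195-r)*.9; s=np.abs(c-c0)<3.5; gg=g[r,345:400]; x=np.clip(gg-np.percentile(gg[s],30),0,None)*s; Bd.append(((c*x).sum()/x.sum(),r))
for nm,P,Xs in(("pointer",R,(-70,-72)),("leverband",Bd,(-83,-87))):
    P=np.array(P)
    for X in Xs:
        q=ang(P,X); vx,vy,_,_=cv2.fitLine(q.astype(np.float32),cv2.DIST_HUBER,0,.01,.01).ravel(); a=np.arctan(-vx/vy)+.5
        k=np.polyfit(q[:,1],q[:,0],1); res=q[:,0]-np.polyval(k,q[:,1])
        print(nm,X,"dir",round(float(a),3),"rms",res.std().round(2),"y@z0",k[1].round(1),"mid thru-hub",(np.arctan2(-q[:,0],q[:,1])+.5)[[0,5,-1]].round(3))
# grip tip: end of dark bar (lower end)
d=(g<45).astype(np.uint8); d[:, :375]=0; d[:,405:]=0; d[:170]=0; d[206:]=0
n,l,st,ce=cv2.connectedComponentsWithStats(d); i=1+np.argmax(st[1:,4]); ys,xs=np.where(l==i); print("grip",st[i])
low=ys>196; print("lower end px",xs[low].mean(),ys.max())
for rr in(180,185,190,195,200):
    x=xs[ys==rr]; print(rr,x.min(),x.max())
E
```

```text
pointer -70 dir 1.122 rms 1.26 y@z0 0.1 mid thru-hub [1.124 1.104 1.117]
pointer -72 dir 1.122 rms 1.26 y@z0 2.8 mid thru-hub [1.106 1.081 1.036]
leverband -83 dir 1.069 rms 0.83 y@z0 -4.0 mid thru-hub [1.083 1.106 1.216]
leverband -87 dir 1.069 rms 0.82 y@z0 1.0 mid thru-hub [1.045 1.059 0.992]
grip [384 170  18  33 311]
lower end px 397.4390243902439 202
180 386 399
185 388 397
190 390 398
195 393 400
200 395 401
```

```bash
python3 - <<'E'
from ptr import *
for a in(1.0,1.05,1.1,1.15):
    L=[proj("top",[pt(X,a,125)])[0] for X in(-187,-165,-143,-121,-99)]
    print(a,[p.round(1).tolist() for p in L],"u at rows 185,190,195:",np.interp([185,190,195],[p[1] for p in L][::-1],[p[0] for p in L][::-1]).round(1))
E
```

```text
1.0 [[396.1, 198.9], [393.2, 192.5], [390.4, 186.3], [387.7, 180.2], [385.1, 174.3]] u at rows 185,190,195: [389.9 392.1 394.3]
1.05 [[397.9, 199.3], [395.0, 192.9], [392.2, 186.7], [389.5, 180.6], [386.8, 174.7]] u at rows 185,190,195: [391.5 393.7 396. ]
1.1 [[399.6, 199.7], [396.7, 193.3], [393.9, 187.1], [391.1, 181.1], [388.5, 175.2]] u at rows 185,190,195: [392.9 395.2 397.5]
1.15 [[401.2, 200.2], [398.3, 193.9], [395.5, 187.7], [392.7, 181.6], [390.0, 175.7]] u at rows 185,190,195: [394.3 396.6 398.9]
```

Lever 1.07 (bar direction and grip position both), pointer 1.12: in tolerance but 0.05 short. I'll regrasp and nudge it about 4 mm.

Emit:
move_arm(
  series=[
    [[0.02,-0.06,0],0],
    [[0.04,-0.12,0],0],
    [[0.06,-0.18,0],0],
    [[0.08,-0.24,0],0],
    [[0.09,-0.29,0],0],
  ],
)

```text
clock: 24.72
eef_pos: [428.5, -260.6, 377.7]
tool_rot: [3.13, 0.016, -0.114]
force: [1.2, -1.3, -0.1]
width: 85.6
```

```bash
python3 - <<'E'
from h import *
goto([453.6,-189.8,350],-.122);goto([453.6,-189.8,255],-.122)
E
```

```text
tcp [ 428.5 -260.6  377.7] yaw -0.114 -> shift [ 0.0174 -0.0735  0.0266] turn 0.008 rows>= 1.3
tcp [ 428.5 -260.6  377.7] yaw -0.114 -> shift [ 0.0189 -0.0746  0.1216] turn 0.008 rows>= 2.3
```

Emit:
move_arm(
  series=[
    [[0.01,-0.04,0],0.008],
    [[0.019,-0.0746,0.01],0.008],
    [[0.019,-0.0746,0.05],0.008],
    [[0.019,-0.0746,0.09],0.008],
    [[0.019,-0.0746,0.115],0.008],
  ],
)

```text
clock: 25.35
eef_pos: [453.2, -188.0, 260.4]
tool_rot: [3.131, 0.017, -0.119]
force: [-0.2, -0.3, -0.6]
width: 85.8
```

```bash
python3 - <<'E'
from h import *
goto([453.6,-189.8,255],-.122)
E
```

```text
tcp [ 453.2 -188.   260.4] yaw -0.119 -> shift [0.0007 0.0017 0.0054] turn 0.003 rows>= 0.1
```

Emit:
move_arm(
  series=[
    [[0.0005,0.0015,0.0055],0],
    [[0.0005,0.0015,0.0055],0],
  ],
)

```text
clock: 25.6
eef_pos: [453.8, -189.0, 255.5]
tool_rot: [3.131, 0.016, -0.117]
force: [-0.2, -0.4, -0.3]
width: 85.5
```

Emit:
move_arm(
  series=[
    [[0,0,0],0],
    [[0,0,0],0],
    [[0,0,0],0],
    [[0,0,0],0],
  ],
  claw=0,
)

```text
clock: 26.1
eef_pos: [453.9, -189.5, 256.1]
tool_rot: [3.13, 0.016, -0.118]
force: [-0.8, -0.1, 4.2]
width: 23.1
```

Emit:
move_arm(
  series=[
    [[0,0.003,0.002],0],
    [[0,0.006,0.004],0],
    [[0,0.006,0.004],0],
  ],
)

```text
clock: 26.48
eef_pos: [453.5, -193.7, 252.9]
tool_rot: [3.133, 0.015, -0.119]
force: [-1.6, 4.4, 7.5]
width: 22.9
```

Moved about 5 mm (0.04 rad), so the lever should be near 1.11. Release and check.

Emit:
move_arm(
  series=[
    [[0,0,0],0],
    [[0,0,0],0],
    [[0,0,0],0],
    [[0,0,0],0],
  ],
  claw=1,
)

```text
clock: 26.98
eef_pos: [453.4, -193.8, 252.7]
tool_rot: [3.133, 0.015, -0.119]
force: [-0.7, 0.9, 0.1]
width: 85.0
```

Emit:
move_arm(
  series=[
    [[0,0,-0.03],0],
    [[0,0,-0.08],0],
    [[-0.01,0.03,-0.12],0],
    [[-0.02,0.08,-0.12],0],
    [[-0.03,0.14,-0.12],0],
  ],
)

```text
clock: 27.6
eef_pos: [409.2, -329.1, 375.2]
tool_rot: [3.133, 0.014, -0.116]
force: [1.3, -0.8, -0.0]
width: 85.6
```

Emit:
move_arm(
  series=[
    [[-0.03,0.06,0],0],
    [[-0.06,0.12,0],0],
    [[-0.07,0.18,0],0],
    [[-0.08,0.23,0],0],
    [[-0.08,0.23,0],0],
  ],
)

```text
clock: 28.22
eef_pos: [298.8, -552.5, 377.1]
tool_rot: [3.131, 0.017, -0.124]
force: [0.8, 0.7, -0.7]
width: 85.9
```

```bash
python3 - <<'E'
from ptr import *
im=np.mean([get_image("top") for _ in range(4)],0).astype(np.uint8); cv2.imwrite("pics/top_g.png",im); sc=get_image("scene"); cv2.imwrite("pics/sc_g.png",sc)
w=red(im); g=im.astype(float).mean(2); R=[];Bd=[]
c=np.arange(345,400)
for r in range(170,191):
    x=w[r,345:400]*(abs(c-(363.5+(190-r)))<4); R.append(((c*x).sum()/x.sum(),r))
for r in range(174,196):
    c0=364.3+(195-r)*.93; s=np.abs(c-c0)<3.5; gg=g[r,345:400]; x=np.clip(gg-np.percentile(gg[s],30),0,None)*s; Bd.append(((c*x).sum()/x.sum(),r))
for nm,P,X in(("pointer",R,-70),("leverband",Bd,-83)):
    q=ang(np.array(P),X); vx,vy,_,_=cv2.fitLine(q.astype(np.float32),cv2.DIST_HUBER,0,.01,.01).ravel(); print(nm,"dir",round(float(np.arctan(-vx/vy)+.5),3))
d=g<45
for rr in(185,190,195):
    x=np.where(d[rr,378:406])[0]+378; m=(x.min()+x.max())/2
    k=[np.interp(rr,*zip(*[(p[1],p[0]) for p in [proj("top",[pt(X,a,125)])[0] for X in(-99,-143,-187)]])) for a in(1.,1.05,1.1,1.15,1.2)]
    print("grip row",rr,m,"ang",np.interp(m,k,(1.,1.05,1.1,1.15,1.2)).round(3))
for r in range(172,192,2): print(r,"".join("R" if w[r,c]>25 else ("#" if v>130 else "+" if v>100 else "." if v>60 else "," if v>30 else " ") for c,v in ((c,int(im[r,c].mean())) for c in range(345,400))))
a0=cv2.imread("pics/sc_h.png"); s0=cv2.imread("pics/scene0.png")
D=np.abs(cv2.GaussianBlur(sc,(3,3),0).astype(int)-cv2.GaussianBlur(s0,(3,3),0)).max(2)
for nm,(x0,x1,y0,y1) in dict(tape=(215,272,305,348),dropper=(322,342,297,330),jar=(328,360,317,358),tube=(295,322,318,362)).items(): print(nm,"changed px",(D[y0:y1,x0:x1]>45).mean().round(3))
E
```

```text
pointer dir 1.131
leverband dir 1.081
grip row 185 393.0 ang 1.103
grip row 190 395.5 ang 1.111
grip row 195 397.5 ang 1.101
172 ...+######+...+..+...+.++...........RR.+##++++##+.,   .
174 +###+..+..++++++++.++++++++..++++.RRR..++..,,,,,,  ,, ,
176 +..+++++..++++............+..+RRRRR..++.,,  ,,,,,      
178 .+++++++................++++RRRRR+++++..,   ,, ,       
180 .++..................++++..RRRR+###+.....,   , ,,,     
182 +...................+++..RR.,.###+...++++.,    ,,,,  ,.
184 +..++...,,,,,,,,,..+++.RRRR..+++...#####++.,    ,,,,,..
186 ...++++.,,,,,,,,.+++.RRRR,.+#+...+#####++++.,    ,,, ,+
188 .....++++..,,....+.RRRR,.+#+....++##++..++++.,   ,,,,,.
190 ,.,,,.+++...,,,,,RRRR+++#+......+++##########+,   ,,, ,
tape changed px 0.0
dropper changed px 0.0
jar changed px 0.0
tube changed px 0.0
```

```bash
python3 - <<'E'
from h import *
g=cv2.cvtColor(cv2.imread("pics/top_g.png"),cv2.COLOR_BGR2GRAY);t=cv2.cvtColor(cv2.imread("pics/top0.png"),cv2.COLOR_BGR2GRAY)
for i in(t,g):
    m=cv2.moments((i[194:212,304:324]<45).astype(np.uint8)); print("knob",m["m10"]/m["m00"]+304,m["m01"]/m["m00"]+194)
finish_job()
E
```

```text
knob 313.5 203.63636363636363
knob 313.6774193548387 203.66129032258064
the job is handed in; nothing more can be done
```

The job is done and handed in at about 28 s on the robot's clock, out of 72 s. No verdict was reported.

I raised the lever to its stop and drew the bed out to its stop. I laid the block on the mat, pushed the bed home by the knob, then swung the lever to the red pointer. The first pull left the lever about 0.05 rad short, so I regripped it and nudged it on by about 0.04 rad.

**Last checks**
- **Lever and pointer:** the lever is at about 1.10–1.11 rad measured from the grip. The pointer reads 1.12–1.13 rad, unchanged from the start to within about 0.02 rad. The direction of the lever's bar gave a lower lever angle, 1.08 rad. All of these put the lever short of the pointer, by 0.01–0.05 rad against the 0.07 limit.
- **Bed:** the knob is within 0.2 px of its starting position in the top picture, so the bed is home.
- **Block:** just after placing, it lay between the two ridges with a front gap of 11.5 mm (10.5 mm is exactly central). I did not look at it again under the pad.
- **Pad pressure:** I had no way to measure it directly. It follows only from the lever angle.
- **Other things on the table:** the areas round the tape, dropper, jar and tube showed no change in the scene picture.

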